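Seat a trial wheel in its gauging nest

ROBOT

A 6-joint arm with a two-finger parallel gripper is mounted at the origin on the work surface; the furniture and walls round the work are solid. World frame = base frame: x ahead of the robot, y to its left, z up, the work surface at z = 0. Lengths are in m, angles in rad, forces in N, time in s.
With the tool pointing down it reaches from about 0.35 to 0.975 m from the base axis. Payload 4.9 kg.
Tool frame: the origin (TCP) lies on the centre line of the jaws, within the pads' length; the fingertips stand manip.tip_reach ahead of it and the grasp point (between the pads) is the TCP (manip.tip_reach is the distance from the TCP to the fingertips, in m); z points along the fingers, y is the line along which they close (so a half turn about z gives the same grasp; the last joint's range is limited). The gripper opens to 85 mm and grips with 20 to 120 N. Pads are 22 mm wide; open, the fingers measure 114 mm over their backs; the gripper's body (76 mm by 85 mm) begins 54 mm behind the grasp point. The pads swing forward as they close: fully open they stand 13 mm farther back than shut.
Start: joints at [-1.341, 0.053, 1.613, -0, 1.476, -0.119], TCP at [0.214, -0.587, 0.25] pointing down, gripper open.
Joint ranges: [-3.01, 3.01], [-1.01, 2.22], [0.06, 2.58], [-1.02, 4.17], [0.09, 2.62], [-3.14, 3.14]. Speed limits (rad/s): [2.57, 2.57, 3.14, 3.14, 3.14, 3.14].

INTERFACE

Orientations are given as a unit quaternion [w, x, y, z].
In Python, from plant import manip gives the robot as it stands. The module is installed in compiled form; this text tells all that it offers.
- The arm moves only by the tool move_arm, never from a script. Its argument "rows" is a list of rows, each a list of 7 numbers: the shift along the tool's x, y, z in cm, then the turn, a rotation vector about the tool's x, y, z in degrees, then the opening, from -1 (shut) to 1 (fully open). In form: [[tx, ty, tz, ax, ay, az, jaw], ...]. A call has 1 to 20 rows; each row shifts and turns the commanded pose from where the row before left it, along the tool's axes as they then stand; what a row does not reach is not made up. A row lasts 1/12 s, in which the tool goes at most 41.7 mm and 7.16 degrees, less where a joint would pass 70% of its speed; a pose out of reach is approached as far as the arm can. A call is refused whole if a number of a shift passes 4.17 or a number of a turn 7.16, either way. A call with a gripper value outside its range is refused whole. The fingers move at their own pace and stop on an object; the grip force is fixed at half the most. Time passes only in rows, so rows that do not move let the fingers close. It gives the time, the measured TCP pose, the force, the opening and the grip force at its end, in the units of the state.
- manip.state(): the state, without advancing time (a new reading comes with each control period).
- manip.grab_frame(name): name is "scene" or "top" or "wrist"; returns a dict with "img" (400x640x3 uint8, blue, green, red), "mtx" (3x3 intrinsics, pixels), "k1" (the pictures are not rectified: a ray, as slopes to the right and down, at radius r is drawn at 1 + k1 r^2 times it, then the intrinsics apply), "R" (3x3) and "t" (3): a world point X has camera coordinates R X + t. Camera axes: x right, y down, z forward; pixel columns grow to the right and rows downward; lengths in m; the calibration is good to about 2 mm. A picture is of the moment at which its call begins. There is no depth.
- manip.job_done(): hands the job in; it is judged then, once.
The state is a dict: "time": time; "joint_pos": joint angles; "joint_vel": joint speeds; "joint_efforts": joint torques, N m; "tool_pos": TCP position; "tool_rot": TCP orientation; "contact_force": force on the tool from outside, world axes, zero at the start; "ft_torque": the same for the moment, N m; "gripper_width": opening from 0.0 (shut) to 1.0 (fully open); "grasp_force": force on a finger pad.
Only numpy, scipy, OpenCV 4.12 (cv2) and the standard library are available. Lean on these libraries where they do the work, as an engineer would, in place of code of your own. Each camera call takes 0.05 s, during which the arm holds its last target. There are 200 camera calls.

TASK

The black trial wheel lies loose on the grey nest plate: get it ready for gauging by nudging it, flat on the plate, up to the long steel fence and along it under the sprung black toe until it is fully home against the round end pin, wherever that is clamped in its slot, touching fence, pin and toe at once. Finish with a steady, gentle push that seats it firmly on the pin for about half a second (some 5 to 12 N at the pin, never as much as 15 N), then back away and leave it seated; do not disturb the tin, the tape roll or the small pot beside the nest.

Things in the scene. Friction and masses are not known exactly. Their poses are not given: they have to be found in the camera images.
- wheel: the loose part: printed toy wheel with black tyre, lying flat, 72 mm diameter, 28 mm high, about 70 g (varies), its sides and rim smooth and rigid; origin at the centre of its underside, z up; its yaw does not matter. It lies on the nest plate, so its top is 40 mm above the table
- nest: the fixed gauging nest; its place and heading vary. Grey-painted metal plate 300 x 160 x 12 mm; origin on the table (z = 0) under the plate, which spans x -150..150, y -65..95 mm, top at z = 12 mm. +x is the direction in which the wheel is pushed in; y across, z up. The wheel starts loose on the open part of the plate, centre at x -110..-60, y 6..36 mm, so off the fence
- fence_face (a point): foot of the fence's face at nest x = 0, y = -36, z = 12 mm (axes as the nest). The straight rigid steel fence runs along nest x from -125 to 145 mm on the -y side, 18 mm thick, its top at z = 32 mm; the wheel slides along its +y face
- slot_mid (a point): middle of the stop slot on the plate's top (nest x = 115, y = 0, z = 12 mm; axes as the nest). The end pin, a rigid upright steel dowel 10 mm thick and 24 mm high on a small dark foot behind it, is clamped at y = 0 anywhere from 13 mm before to 13 mm beyond this point (nest x 102..128); exactly where is not measured: find it by feel. Seated, the wheel's centre is 41 mm before the pin's
- toe (a joint): travel in m of the sprung black plastic toe across from the fence: 0 free, at most 0.010, growing away from the fence (nest +y); 0.005 with the wheel seated. Spring 1.25 N when free, 2.5 N when seated; its rubbing on the tyre resists the push with a few N (about 3 to 8 at the tool) and holds the wheel wherever it is left, without drawing it home
- toe_housing (a point): foot of the dark housing behind the toe (nest x = 75, y = 68, z = 12 mm; axes as the nest); housing spans nest x 47..103, y 68..90 mm, top at z = 36 mm. The free toe's flat face spans nest x 55..109 mm at y = 31 mm, z 13..31 mm; before it a 15 degree ramp leads in from x = 26, y = 39 mm
- putty: bystander: flat yellow putty tin with pale lid, 66 mm diameter, 38 mm high, on the table; origin at its underside centre; leave alone
- tape: bystander: roll of masking tape lying flat, 105 mm diameter, 48 mm high, on the table; origin at its underside centre; leave alone; a clear upright screen stands behind it along the table's right edge (world y = -0.395 m, from x = 0.475 m outwards, up to z = 0.62 m)
- pot: bystander: small paint pot with white label, 36 mm diameter, 43 mm high, on the table; origin at its underside centre; leave alone
Not all that is in view belongs to the job. What is shaped like the wheel but red is not meant.

How it is judged:
On the way:
1. the wheel is pressed on the end pin with more than 4 N, lying against the fence, for 0.3 s (contact force between wheel and end_pin_c0 above 4 N and y of wheel in the frame of nest below 0.003 m), for 0.3 s.
At the end, for the whole second after the job is handed in: the wheel lies flat on the plate, at rest, within 1.5 mm of touching the end pin and within 1.5 mm of touching the fence, with the sprung toe pushed back more than 3.5 mm by its rim (horizontal distance between wheel and end_pin_c0 below 0.0425 m and y of wheel in the frame of nest between -0.0015 and 0.0015 m and z of wheel in the frame of nest below 0.0135 m and angle between wheel's own z axis and vertical below 0.06 rad and value of joint toe above 0.0035 m and linear speed of wheel below 0.01 m/s).
It fails at once if the wheel and the end pin press on each other with more than 15 N (contact force between wheel and end_pin_c0 above 15 N).
It fails at once if the putty tin, tape roll or paint pot is moved more than 15 mm (distance of any of putty, tape, pot from where it was at the start of the episode above 0.015 m).
It also fails if it takes over 72 s, if anything falls off the work surface, if the arm or the gripper's body presses on something with over 40 N, if the wrist force passes 120 N, or if a joint passes its speed limit or range.

## Working session

There is one attempt and no reset: what is moved stays moved. The work goes in short steps, Python scripts to look and compute and a tool call to move; the robot and the scene stay as the last step left them, time stands still between calls to the robot, and variables do not carry over. Pictures are saved under pics/ and viewed, at most 10 in all, crops included, and the job is handed in when it is done.

Besides the shell and the picture viewer there is one more tool, called after ">>>" by a JSON object that holds its "method" and its "body". move_arm: Moves the arm, as the interface text tells. Its arguments: {"type":"object","properties":{"rows":{"type":"array","items":{"type":"array","items":{"type":"number"}}}},"required":["rows"]}

```bash
mkdir -p pics; cat > h.py <<'E'
import numpy as np, cv2
from plant import manip
def ray(f,uv):
    m=f["mtx"]; d=np.array([[(uv[0]-m[0,2])/m[0,0],(uv[1]-m[1,2])/m[1,1]]])[0]
    p=cv2.undistortPoints(np.array([[uv]],float),m,np.array([f["k1"],0,0,0,0]))[0,0]
    R=np.array(f["R"]);t=np.array(f["t"])
    return -R.T@t, R.T@np.array([p[0],p[1],1])
def onz(f,uv,z):
    c,d=ray(f,uv); return c+d*(z-c[2])/d[2]
def proj(f,X):
    r,_=cv2.Rodrigues(np.array(f["R"],float))
    return cv2.projectPoints(np.array([X],float),r,np.array(f["t"],float),f["mtx"],np.array([f["k1"],0,0,0,0.]))[0].reshape(-1,2)
E
python3 - <<'E'
from h import *
a=manip.grab_frame("top");b=manip.grab_frame("scene")
import pickle;pickle.dump((a,b),open("f.pkl","wb"))
cv2.imwrite("pics/top.png",a["img"]);cv2.imwrite("pics/scene.png",b["img"])
print(manip.state(),manip.tip_reach)
for f in(a,b):print(-np.array(f["R"]).T@f["t"],f["k1"],f["mtx"][0,0])
E
```

```text
{'time': 0.1, 'joint_pos': array([-1.34099700e+00,  5.32617617e-02,  1.61416300e+00, -1.79403618e-05,
        1.47600876e+00, -1.19040276e-01]), 'joint_vel': array([ 0.00011547, -0.00066876, -0.00480383,  0.00107441,  0.00108848,
        0.00136795]), 'joint_efforts': array([ 7.30064476e-04, -3.94905353e+01, -3.71361136e+01, -3.76742844e-05,
        3.90898917e-03, -1.29051330e-05]), 'tool_pos': array([ 0.2134795 , -0.58684248,  0.24920019]), 'tool_rot': array([-9.18533431e-04,  9.84826824e-01,  1.73537542e-01, -5.98628504e-05]), 'contact_force': array([0.051062  , 1.02530183, 0.6835855 ]), 'ft_torque': array([ 0.0140431 , -0.01438384, -0.00436643]), 'grasp_force': 0.0, 'gripper_width': 1.0025792786236887} 0.019
[ 0.38118256 -0.02858684  1.17847458] -0.08047548460202653 377.1436091918805
[0.02112314 0.61365126 0.5669558 ] -0.08746496170628675 373.0951708897484
```

View pics/top.png

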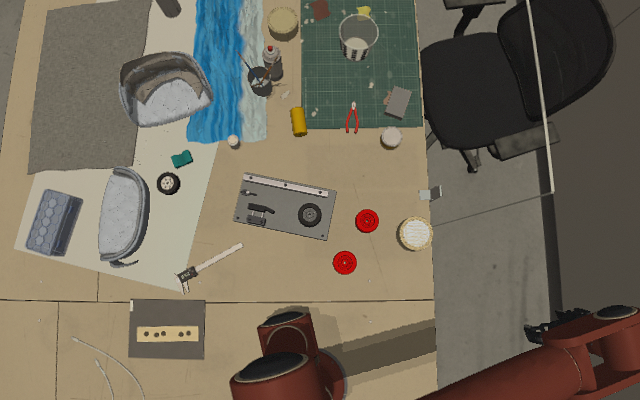

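View pics/scene.png

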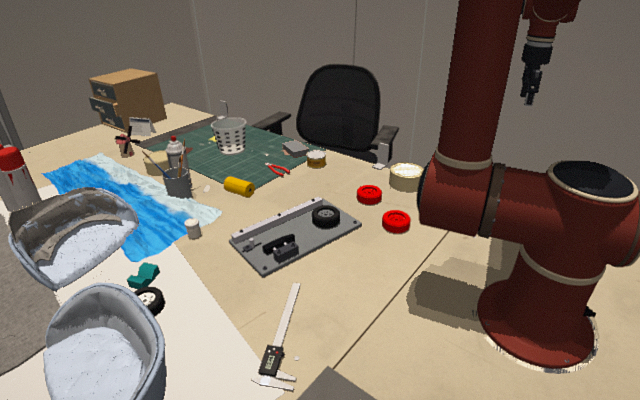

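The top view shows the nest plate at about (285,207), its fence on the upper side, and the pin and toe at the left. The candidates for the wheel are:
- black on the plate at (310,215), which fits because it is black and on the plate
- black with white spokes on the paper at (168,184)
- red at (367,221) and (345,262)

I'll confirm with an enlarged crop and measure.

```bash
python3 - <<'E'
from h import *
import pickle;a,b=pickle.load(open("f.pkl","rb"))
im=a["img"]
c=cv2.resize(im[165:250,225:345],None,fx=6,fy=6,interpolation=cv2.INTER_CUBIC);cv2.imwrite("pics/crop.png",c)
hsv=cv2.cvtColor(im,cv2.COLOR_BGR2HSV)
# grey plate: low saturation, mid value
roi=np.zeros(im.shape[:2],np.uint8);roi[160:255,220:345]=255
m=cv2.inRange(hsv,(0,0,0),(180,70,255))&roi
n,l,s,ce=cv2.connectedComponentsWithStats(m);i=1+np.argmax(s[1:,4]);m=(l==i).astype(np.uint8)
ct=max(cv2.findContours(m,0,2)[0],key=cv2.contourArea);r=cv2.minAreaRect(ct);bx=cv2.boxPoints(r);print(r,bx)
P=[onz(a,p,.012) for p in bx];print(np.round(P,4))
print([np.linalg.norm(P[k]-P[(k+1)%4]) for k in range(4)])
d=cv2.inRange(hsv[...,2],0,60);d[:,:290]=0;d[:,330:]=0;d[:195]=0;d[:235] = d[:235];d[235:]=0
ct=max(cv2.findContours(d,0,2)[0],key=cv2.contourArea);w=cv2.minEnclosingCircle(ct);print(w,cv2.fitEllipse(ct),onz(a,w[0],.035))
E
```

```text
((284.49871826171875, 205.63131713867188), (96.51591491699219, 51.39961624145508), 11.888657569885254) [[231.98148 220.83821]
 [242.57034 170.54112]
 [337.01596 190.42442]
 [326.4271  240.72151]]
[[ 0.4986  0.234   0.012 ]
 [ 0.6586  0.2033  0.012 ]
 [ 0.5905 -0.0951  0.012 ]
 [ 0.4334 -0.0592  0.012 ]]
[np.float64(0.16288188962329492), np.float64(0.3060905904362804), np.float64(0.16108513632348728), np.float64(0.30035629853408186)]
((309.5, 214.875), 12.135404586791992) ((309.2804260253906, 214.81298828125), (22.474668502807617, 23.421018600463867), 2.271954298019409) [ 0.51169548 -0.00826453  0.035     ]
```

View pics/crop.png

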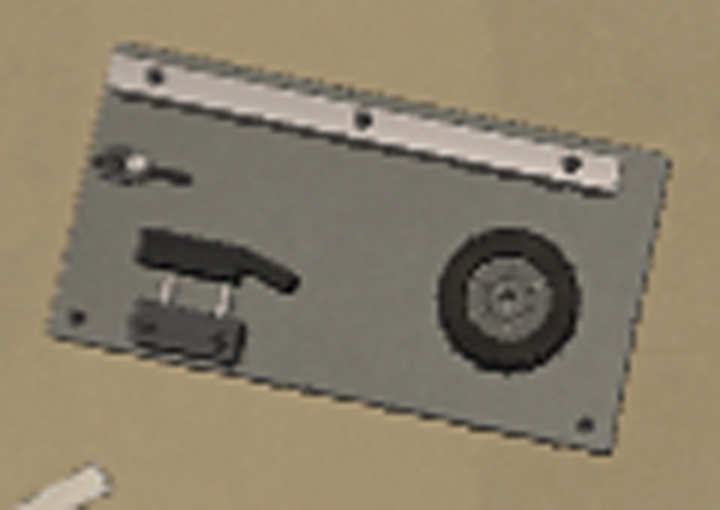

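The crop confirms the black wheel on the plate (crop 508,298, which is pixel 309.7,214.7). The fence is the light bar along the top, the pin is at crop (137,162), and the toe is at crop (215,260). Next I fit the nest frame from the fence bar and the pin.

```bash
python3 - <<'E'
from h import *
import pickle;a,b=pickle.load(open("f.pkl","rb"))
im=a["img"];g=cv2.cvtColor(im,cv2.COLOR_BGR2GRAY)
hsv=cv2.cvtColor(im,cv2.COLOR_BGR2HSV)
m=((g>150)&(hsv[...,1]<50)).astype(np.uint8)*255
m[:165]=0;m[200:]=0;m[:,:238]=0;m[:,332:]=0
m=cv2.morphologyEx(m,cv2.MORPH_CLOSE,np.ones((5,5)))
n,l,s,ce=cv2.connectedComponentsWithStats(m);print(s[1:],ce[1:])
i=1+np.argmax(s[1:,4]);ys,xs=np.nonzero(l==i)
P=np.array([onz(a,(x,y),.032)[:2] for x,y in zip(xs.astype(float),ys)])
r=cv2.minAreaRect((P*1000).astype(np.float32));print(r)
c=P.mean(0);u=np.linalg.svd(P-c)[2][0];u*=np.sign(u[1]);h=np.arctan2(u[1],u[0]);print("fence",c,np.degrees(h))
nx=u;ny=np.array([-u[1],u[0]])
# fence centre = nest (10,-45)
o=c-.010*nx+.045*ny; print("origin",o)
N=lambda p:(np.round(((p[:2]-o)@nx)*1000,1),np.round(((p[:2]-o)@ny)*1000,1))
Q=[onz(a,p,.012) for p in [(231.98,220.84),(242.57,170.54),(337.0,190.4),(326.4,240.7)]]
print("corners",[N(q) for q in Q])
print("wheel",N(onz(a,(309.5,214.8),.038)))
print("pin",N(onz(a,(225+137/6-.4,165+162/6-.4),.036)))
print("heading",h)
E
```

```text
[[243 174  85  22 440]
 [246 191   3   2   5]] [[285.19318182 184.87954545]
 [247.2        191.6       ]]
((606.7427978515625, 67.31851959228516), (267.39697265625, 16.254180908203125), 77.43252563476562)
fence [0.60647178 0.06632352] 77.39274065126453
origin [0.5603741  0.06638664]
corners [(np.float64(150.1), np.float64(96.8)), (np.float64(155.1), np.float64(-66.0)), (np.float64(-151.0), np.float64(-64.7)), (np.float64(-150.2), np.float64(96.4))]
wheel (np.float64(-83.6), np.float64(31.3))
pin (np.float64(118.8), np.float64(0.1))
heading 1.3507581415066268
```

>>> {"method": "move_arm", "body": {"rows": [[0, 0, 0, 0, 0, -7.1, -1], [0, 0, 0, 0, 0, -7.1, -1], [0, 0, 0, 0, 0, -7.1, -1], [0, 0, 0, 0, 0, -7.1, -1], [0, 0, 0, 0, 0, -7.1, -1], [0, 0, 0, 0, 0, -7.1, -1], [0, 0, 0, 0, 0, -7.1, -1], [0, 0, 0, 0, 0, 0, -1]]}}

```text
time: 0.77
tool_pos: [0.2135, -0.587, 0.2496]
tool_rot: [-0.001, 0.82, 0.572, 0.0]
contact_force: [-0.3, -0.9, -0.8]
gripper_width: 0.001
grasp_force: 0.0
```

```bash
cat >> h.py <<'E'
from scipy.spatial.transform import Rotation as Ro
h=np.radians(77.4);o=np.array([.5604,.0664]);nx=np.array([np.cos(h),np.sin(h)]);ny=np.array([-nx[1],nx[0]])
def W(x,y,z): return np.r_[o+x/1000*nx+y/1000*ny,z]
def info(s=None):
    s=s or manip.state();q=s["tool_rot"];T=Ro.from_quat([q[1],q[2],q[3],q[0]]).as_matrix();p=s["tool_pos"]
    f=s["contact_force"][:2]
    print("t",s["time"],"p",p,"nest",((p[:2]-o)@nx*1e3).round(1),((p[:2]-o)@ny*1e3).round(1),"toolx",np.degrees(np.arctan2(T[1,0],T[0,0])).round(1),"tilt",T[2].round(3),"Fnest",(f@nx).round(2),(f@ny).round(2),"w",s["gripper_width"])
    return p,T
def to(x,y,z):
    p,T=info();print("tool cm",((W(x,y,z)-p)@T*100).round(2))
E
python3 -c "
from h import *
to(-85,108,.15)"
```

```text
t 0.7667 p [ 0.21352951 -0.58701616  0.24956997] nest -713.3 196.0 toolx 69.8 tilt [ 0.001 -0.001 -1.   ] Fnest -0.92 0.09 w 0.0008828213063316834
tool cm [63.44  0.41 10.02]
```

>>> {"method": "move_arm", "body": {"rows": [[2, 0.02, 0, 0, 0, 0, -1], [3.4, 0.02, 0.3, 0, 0, 0, -1], [3.4, 0.02, 0.5, 0, 0, 0, -1], [3.4, 0.02, 0.6, 0, 0, 0, -1], [3.4, 0.02, 0.6, 0, 0, 0, -1], [3.4, 0.02, 0.6, 0, 0, 0, -1], [3.4, 0.02, 0.6, 0, 0, 0, -1], [3.4, 0.02, 0.6, 0, 0, 0, -1], [3.4, 0.02, 0.6, 0, 0, 0, -1], [3.4, 0.02, 0.6, 0, 0, 0, -1], [3.4, 0.02, 0.6, 0, 0, 0, -1], [3.4, 0.02, 0.6, 0, 0, 0, -1], [3.4, 0.02, 0.6, 0, 0, 0, -1], [3.4, 0.02, 0.6, 0, 0, 0, -1], [3.4, 0.02, 0.6, 0, 0, 0, -1], [3.4, 0.02, 0.6, 0, 0, 0, -1], [3.4, 0.02, 0.6, 0, 0, 0, -1], [3.4, 0.02, 0.6, 0, 0, 0, -1], [3.4, 0.02, 0.6, 0, 0, 0, -1], [0, 0, 0, 0, 0, 0, -1]]}}

```text
time: 2.43
tool_pos: [0.4366, 0.0086, 0.1449]
tool_rot: [-0.002, 0.82, 0.572, -0.0]
contact_force: [0.1, -0.6, -0.4]
gripper_width: 0.004
grasp_force: 0.0
```

```bash
python3 -c "
from h import *
to(-85,108,.037)
f=manip.grab_frame('wrist');cv2.imwrite('pics/w1.png',f['img'])"
```

```text
t 2.4333 p [0.43656952 0.008579   0.14491926] nest -83.4 108.2 toolx 69.8 tilt [ 0.002 -0.003 -1.   ] Fnest -0.55 -0.26 w 0.004080111683642943
tool cm [-0.17  0.07 10.79]
```

View pics/w1.png

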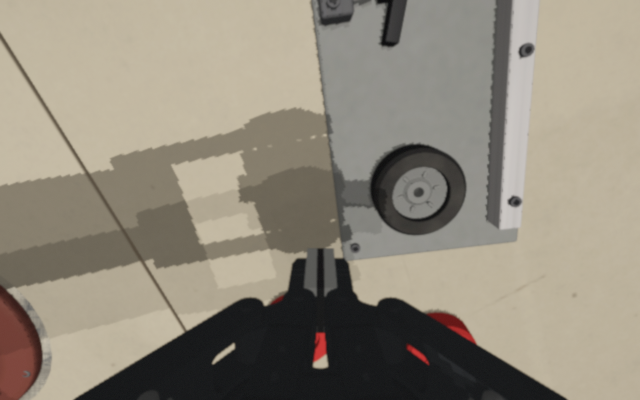

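The wrist view shows the wheel at (419,190), the fence to its right, and the shut fingertips at (320,255) beside the plate. This agrees with the measurements, so I lower the tool beside the wheel.

>>> {"method": "move_arm", "body": {"rows": [[0, 0, 2.5, 0, 0, 0, -1], [0, 0, 3.5, 0, 0, 0, -1], [0, 0, 2.5, 0, 0, 0, -1], [0, 0, 1.5, 0, 0, 0, -1], [0, 0, 0.7, 0, 0, 0, -1], [0, 0, 0, 0, 0, 0, -1], [0, 0, 0, 0, 0, 0, -1], [-0.02, 0.3, 0, 0, 0, 0, -1], [-0.02, 0.3, 0, 0, 0, 0, -1], [-0.02, 0.3, 0, 0, 0, 0, -1], [-0.02, 0.3, 0, 0, 0, 0, -1], [-0.02, 0.3, 0, 0, 0, 0, -1], [0, 0, 0, 0, 0, 0, -1], [0, 0, 0, 0, 0, 0, -1]]}}

```text
time: 3.65
tool_pos: [0.4505, -0.0022, 0.0394]
tool_rot: [0.0, 0.821, 0.571, 0.0]
contact_force: [-0.2, 0.3, -0.4]
gripper_width: -0.001
grasp_force: 0.0
```

```bash
python3 -c "
from h import *
to(-85,55,.037)"
```

```text
t 3.65 p [ 0.45054052 -0.00218154  0.03941701] nest -90.9 92.3 toolx 69.7 tilt [ 0.  0. -1.] Fnest 0.26 0.3 w -0.001103770361110777
tool cm [1.08 3.61 0.24]
```

>>> {"method": "move_arm", "body": {"rows": [[0.3, 0.2, 0.1, 0, 0, 0, -1], [0.4, 0.2, 0.1, 0, 0, 0, -1], [0.04, 0.3, 0, 0, 0, 0, -1], [0.04, 0.3, 0, 0, 0, 0, -1], [0.04, 0.3, 0, 0, 0, 0, -1], [0.04, 0.3, 0, 0, 0, 0, -1], [0.04, 0.3, 0, 0, 0, 0, -1], [0.04, 0.3, 0, 0, 0, 0, -1], [0.04, 0.3, 0, 0, 0, 0, -1], [0.04, 0.3, 0, 0, 0, 0, -1], [0.04, 0.3, 0, 0, 0, 0, -1], [0.02, 0.15, 0, 0, 0, 0, -1], [0, 0, 0, 0, 0, 0, -1]]}}

```text
time: 4.73
tool_pos: [0.485, -0.0034, 0.0374]
tool_rot: [0.0, 0.821, 0.571, 0.0]
contact_force: [-0.3, -0.3, 0.4]
gripper_width: -0.0
grasp_force: 0.0
```

```bash
python3 -c "
from h import *
to(-85,52,.037)
f=manip.grab_frame('wrist');cv2.imwrite('pics/w2.png',f['img'])"
```

```text
t 4.7333 p [ 0.48501303 -0.00341484  0.03744356] nest -84.6 58.3 toolx 69.7 tilt [ 0.  0. -1.] Fnest -0.36 0.2 w -9.320221273424746e-05
tool cm [0.04 0.63 0.04]
```

View pics/w2.png

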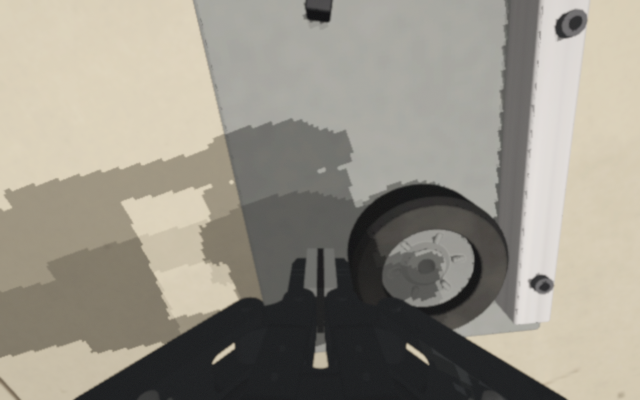

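The wheel at (428,260) is in contact with the finger and a few mm short of the fence. I keep pushing slowly to feel the fence and the arm's stiffness.

>>> {"method": "move_arm", "body": {"rows": [[0.01, 0.1, 0, 0, 0, 0, -1], [0.01, 0.1, 0, 0, 0, 0, -1], [0.01, 0.1, 0, 0, 0, 0, -1], [0.01, 0.1, 0, 0, 0, 0, -1], [0.01, 0.1, 0, 0, 0, 0, -1], [0.01, 0.1, 0, 0, 0, 0, -1], [0, 0, 0, 0, 0, 0, -1]]}}

```text
time: 5.37
tool_pos: [0.4906, -0.0049, 0.0373]
tool_rot: [0.0, 0.821, 0.571, 0.0]
contact_force: [-0.5, 0.5, 0.0]
gripper_width: 0.0
grasp_force: 0.0
```

>>> {"method": "move_arm", "body": {"rows": [[0.01, 0.1, 0, 0, 0, 0, -1], [0.01, 0.1, 0, 0, 0, 0, -1], [0, 0, 0, 0, 0, 0, -1]]}}

```text
time: 5.62
tool_pos: [0.4924, -0.0053, 0.0373]
tool_rot: [-0.0, 0.821, 0.571, -0.0]
contact_force: [-0.6, 1.0, -0.1]
gripper_width: 0.002
grasp_force: 0.1
```

>>> {"method": "move_arm", "body": {"rows": [[0.01, 0.1, 0, 0, 0, 0, -1], [0.01, 0.1, 0, 0, 0, 0, -1], [0, 0, 0, 0, 0, 0, -1]]}}

```text
time: 5.87
tool_pos: [0.4927, -0.0054, 0.037]
tool_rot: [-0.002, 0.821, 0.571, -0.002]
contact_force: [-7.4, 1.5, 5.1]
gripper_width: 0.001
grasp_force: 3.5
```

The fence is felt at 7.4 N, with about 4 N per commanded mm. I back off and go round behind the wheel.

>>> {"method": "move_arm", "body": {"rows": [[-0.05, -0.4, 0, 0, 0, 0, -1], [-0.22, -1.6, 0, 0, 0, 0, -1], [-1.0, 0, 0, 0, 0, 0, -1], [-2.2, 0.3, 0, 0, 0, 0, -1], [-2.2, 0.3, 0, 0, 0, 0, -1], [-2.0, 0.3, 0, 0, 0, 0, -1], [0.1, 1.2, 0, 0, 0, 0, -1], [0.2, 1.7, 0, 0, 0, 0, -1], [0.2, 1.7, 0, 0, 0, 0, -1], [0.2, 1.6, 0, 0, 0, 0, -1], [0, 0.4, 0, 0, 0, 0, -1], [0, 0, 0, 0, 0, 0, -1]]}}

```text
time: 6.87
tool_pos: [0.5227, -0.0912, 0.0377]
tool_rot: [0.001, 0.821, 0.571, 0.0]
contact_force: [0.2, 0.5, -0.8]
gripper_width: -0.001
grasp_force: 0.0
```

```bash
python3 -c "
from h import *
to(-135,3,.037);to(20,3,.037)
f=manip.grab_frame('wrist');cv2.imwrite('pics/w3.png',f['img'])"
```

```text
t 6.8667 p [ 0.52265149 -0.09118996  0.03766741] nest -162.0 2.5 toolx 69.7 tilt [-0.     0.001 -1.   ] Fnest 0.56 -0.07 w -0.0013563500852154823
tool cm [ 2.67 -0.42  0.07]
t 6.8667 p [ 0.52265149 -0.09118996  0.03766741] nest -162.0 2.5 toolx 69.7 tilt [-0.     0.001 -1.   ] Fnest 0.56 -0.07 w -0.0013563500852154823
tool cm [18.03 -2.5   0.06]
```

View pics/w3.png

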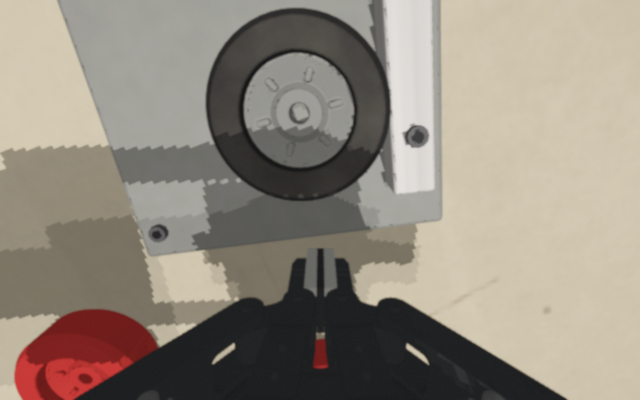

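The wheel at (298,105) rests on the fence and the tool is centred behind it. I push it along the fence towards the toe.

>>> {"method": "move_arm", "body": {"rows": [[0.9, -0.12, 0, 0, 0, 0, -1], [0.9, -0.12, 0, 0, 0, 0, -1], [0.5, -0.07, 0, 0, 0, 0, -1], [0.4, -0.06, 0, 0, 0, 0, -1], [0.5, -0.07, 0, 0, 0, 0, -1], [0.7, -0.1, 0, 0, 0, 0, -1], [0.8, -0.11, 0, 0, 0, 0, -1], [0.8, -0.11, 0, 0, 0, 0, -1], [0.8, -0.11, 0, 0, 0, 0, -1], [0.8, -0.11, 0, 0, 0, 0, -1], [0.8, -0.11, 0, 0, 0, 0, -1], [0.8, -0.11, 0, 0, 0, 0, -1], [0.8, -0.11, 0, 0, 0, 0, -1], [0.8, -0.11, 0, 0, 0, 0, -1], [0.8, -0.11, 0, 0, 0, 0, -1], [0.6, -0.08, 0, 0, 0, 0, -1], [0.5, -0.07, 0, 0, 0, 0, -1], [0.4, -0.05, 0, 0, 0, 0, -1], [0, 0, 0, 0, 0, 0, -1]]}}

```text
time: 8.5
tool_pos: [0.5494, 0.0345, 0.0374]
tool_rot: [-0.0, 0.821, 0.572, 0.0]
contact_force: [0.7, -0.2, 0.7]
gripper_width: -0.001
grasp_force: 0.0
```

```bash
python3 -c "
from h import *
to(20,3,.037)
f=manip.grab_frame('wrist');cv2.imwrite('pics/w4.png',f['img'])"
```

```text
t 8.5 p [0.54940273 0.03454742 0.03737702] nest -33.5 3.8 toolx 69.7 tilt [ 0.  0. -1.] Fnest -0.03 -0.7 w -0.0006329238907555783
tool cm [ 5.31 -0.64  0.04]
```

View pics/w4.png

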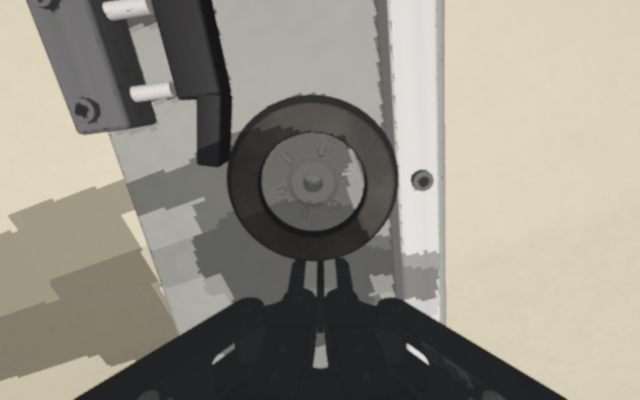

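The wheel at (313,180) is at the ramp mouth, on the fence and on the tool. I go on slowly under the toe.

>>> {"method": "move_arm", "body": {"rows": [[0.3, -0.04, 0, 0, 0, 0, -1], [0.3, -0.04, 0, 0, 0, 0, -1], [0.3, -0.04, 0, 0, 0, 0, -1], [0.3, -0.04, 0, 0, 0, 0, -1], [0.3, -0.04, 0, 0, 0, 0, -1], [0.3, -0.04, 0, 0, 0, 0, -1], [0.3, -0.04, 0, 0, 0, 0, -1], [0.3, -0.04, 0, 0, 0, 0, -1], [0.3, -0.04, 0, 0, 0, 0, -1], [0.3, -0.04, 0, 0, 0, 0, -1], [0.3, -0.04, 0, 0, 0, 0, -1], [0.3, -0.04, 0, 0, 0, 0, -1], [0.3, -0.04, 0, 0, 0, 0, -1], [0.3, -0.04, 0, 0, 0, 0, -1]]}}

```text
time: 9.72
tool_pos: [0.5584, 0.0752, 0.0373]
tool_rot: [0.0, 0.821, 0.571, -0.0]
contact_force: [-2.8, -5.0, 2.8]
gripper_width: -0.004
grasp_force: 2.5
```

```bash
python3 -c "
from h import *
to(22,3,.037)"
```

```text
t 9.7167 p [0.558401   0.07517545 0.03732518] nest 8.1 3.9 toolx 69.7 tilt [-0.001 -0.    -1.   ] Fnest -5.51 1.61 w -0.003993712366286183
tool cm [ 1.39 -0.1   0.03]
```

>>> {"method": "move_arm", "body": {"rows": [[0.1, -0.01, 0, 0, 0, 0, -1], [0.1, -0.01, 0, 0, 0, 0, -1], [0.1, -0.01, 0, 0, 0, 0, -1], [0.1, -0.01, 0, 0, 0, 0, -1], [0.1, -0.02, 0, 0, 0, 0, -1], [0.1, -0.01, 0, 0, 0, 0, -1], [0.1, -0.01, 0, 0, 0, 0, -1], [0.1, -0.01, 0, 0, 0, 0, -1], [0.1, -0.01, 0, 0, 0, 0, -1], [0.1, -0.02, 0, 0, 0, 0, -1], [0.1, -0.01, 0, 0, 0, 0, -1], [0.1, -0.01, 0, 0, 0, 0, -1]]}}

```text
time: 10.72
tool_pos: [0.561, 0.0867, 0.0373]
tool_rot: [-0.0, 0.821, 0.571, -0.001]
contact_force: [-3.7, -4.9, 3.0]
gripper_width: -0.0
grasp_force: 3.0
```

```bash
python3 -c "
from h import *
to(28,3,.037)
f=manip.grab_frame('wrist');cv2.imwrite('pics/w5.png',f['img'])"
```

```text
t 10.7167 p [0.56101073 0.08670005 0.0372966 ] nest 19.9 3.8 toolx 69.7 tilt [-0.001 -0.001 -1.   ] Fnest -5.55 2.55 w -1.9195361531522955e-05
tool cm [ 0.81 -0.03  0.03]
```

View pics/w5.png

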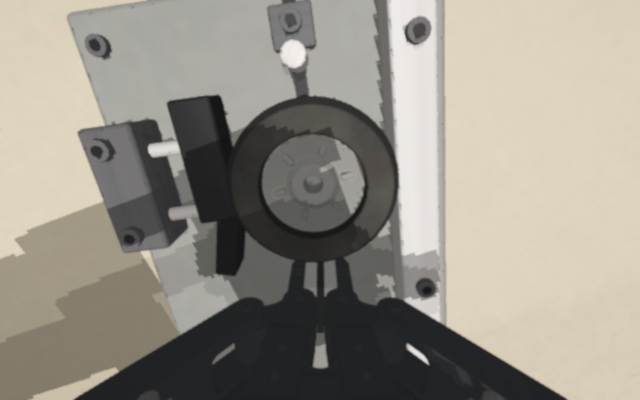

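The wheel at (313,180) is under the toe, and the pin top at (293,53) is still ahead. I'll measure that gap.

```bash
python3 - <<'E'
from h import *
f=manip.grab_frame('wrist');im=f['img']
g=cv2.cvtColor(im,cv2.COLOR_BGR2GRAY)
m=(g>180).astype(np.uint8);m[:30]=0;m[75:]=0;m[:,:275]=0;m[:,:275]=0;m[:,310:]=0
M=cv2.moments(m,True);uv=(M['m10']/M['m00'],M['m01']/M['m00']);print(uv,M['m00'])
N=lambda p:(((p[:2]-o)@nx*1e3).round(1),((p[:2]-o)@ny*1e3).round(1))
print("pin",N(onz(f,uv,.036)))
print("wheel front/back/left/right",[N(onz(f,q,.040)) for q in [(311,97),(315,262),(229,180),(398,180)]])
info()
E
```

```text
(292.7935368043088, 53.79892280071813) 557.0
pin (np.float64(117.4), np.float64(0.8))
wheel front/back/left/right [(np.float64(101.7), np.float64(-3.8)), (np.float64(32.7), np.float64(4.5)), (np.float64(74.6), np.float64(33.7)), (np.float64(65.5), np.float64(-34.0))]
t 10.8167 p [0.56104751 0.0868746  0.03730451] nest 20.1 3.8 toolx 69.7 tilt [-0.001 -0.001 -1.   ] Fnest -3.8 2.14 w 0.0015456634046380634
```

The gap is about 9 mm. I advance 6 mm and then creep.

>>> {"method": "move_arm", "body": {"rows": [[0.1, -0.01, 0, 0, 0, 0, -1], [0.1, -0.01, 0, 0, 0, 0, -1], [0.1, -0.01, 0, 0, 0, 0, -1], [0.1, -0.02, 0, 0, 0, 0, -1], [0.1, -0.01, 0, 0, 0, 0, -1], [0.05, -0.01, 0, 0, 0, 0, -1], [0.05, -0.01, 0, 0, 0, 0, -1]]}}

```text
time: 11.4
tool_pos: [0.5624, 0.0927, 0.0373]
tool_rot: [0.0, 0.821, 0.571, -0.001]
contact_force: [-3.6, -4.1, 3.4]
gripper_width: -0.001
grasp_force: 2.7
```

>>> {"method": "move_arm", "body": {"rows": [[0.05, -0.01, 0, 0, 0, 0, -1], [0.05, 0, 0, 0, 0, 0, -1]]}}

```text
time: 11.57
tool_pos: [0.5627, 0.0936, 0.0373]
tool_rot: [0.0, 0.821, 0.571, -0.001]
contact_force: [-4.0, -5.3, 3.6]
gripper_width: -0.003
grasp_force: 2.9
```

>>> {"method": "move_arm", "body": {"rows": [[0.05, -0.01, 0, 0, 0, 0, -1], [0.05, 0, 0, 0, 0, 0, -1]]}}

```text
time: 11.73
tool_pos: [0.5628, 0.0945, 0.0373]
tool_rot: [-0.0, 0.821, 0.571, -0.001]
contact_force: [-3.6, -5.5, 3.3]
gripper_width: 0.001
grasp_force: 3.0
```

>>> {"method": "move_arm", "body": {"rows": [[0.05, -0.01, 0, 0, 0, 0, -1], [0.05, 0, 0, 0, 0, 0, -1]]}}

```text
time: 11.9
tool_pos: [0.5631, 0.0955, 0.0373]
tool_rot: [-0.0, 0.821, 0.571, -0.001]
contact_force: [-2.8, -5.2, 4.9]
gripper_width: 0.001
grasp_force: 3.0
```

>>> {"method": "move_arm", "body": {"rows": [[0.05, -0.01, 0, 0, 0, 0, -1]]}}

```text
time: 11.98
tool_pos: [0.5632, 0.096, 0.0373]
tool_rot: [-0.0, 0.821, 0.571, -0.001]
contact_force: [-3.1, -5.2, 3.4]
gripper_width: 0.001
grasp_force: 2.9
```

>>> {"method": "move_arm", "body": {"rows": [[0.05, -0.01, 0, 0, 0, 0, -1]]}}

```text
time: 12.07
tool_pos: [0.5633, 0.0965, 0.0373]
tool_rot: [0.0, 0.821, 0.571, -0.001]
contact_force: [-3.5, -6.4, 2.2]
gripper_width: -0.002
grasp_force: 3.6
```

>>> {"method": "move_arm", "body": {"rows": [[0.05, -0.01, 0, 0, 0, 0, -1]]}}

```text
time: 12.15
tool_pos: [0.5633, 0.0966, 0.0373]
tool_rot: [0.0, 0.821, 0.571, -0.001]
contact_force: [-3.0, -7.9, 3.9]
gripper_width: -0.004
grasp_force: 4.5
```

The pin is felt: motion stopped and the force is rising. The drag was about 5.8 N, so I aim for about 14 N at the tool.

>>> {"method": "move_arm", "body": {"rows": [[0.05, 0, 0, 0, 0, 0, -1]]}}

```text
time: 12.23
tool_pos: [0.5633, 0.0966, 0.0373]
tool_rot: [0.001, 0.821, 0.572, -0.002]
contact_force: [-5.6, -10.3, 4.4]
gripper_width: 0.0
grasp_force: 5.4
```

>>> {"method": "move_arm", "body": {"rows": [[0.05, 0, 0, 0, 0, 0, -1], [0, 0, 0, 0, 0, 0, -1]]}}

```text
time: 12.4
tool_pos: [0.5634, 0.0966, 0.0374]
tool_rot: [0.001, 0.821, 0.572, -0.002]
contact_force: [-4.4, -9.3, 5.1]
gripper_width: -0.002
grasp_force: 5.6
```

>>> {"method": "move_arm", "body": {"rows": [[0.05, 0, 0, 0, 0, 0, -1], [0, 0, 0, 0, 0, 0, -1]]}}

```text
time: 12.57
tool_pos: [0.5634, 0.0967, 0.0373]
tool_rot: [0.001, 0.821, 0.572, -0.003]
contact_force: [-5.6, -11.9, 5.8]
gripper_width: -0.003
grasp_force: 6.5
```

>>> {"method": "move_arm", "body": {"rows": [[0.03, 0, 0, 0, 0, 0, -1], [0, 0, 0, 0, 0, 0, -1]]}}

```text
time: 12.73
tool_pos: [0.5634, 0.0967, 0.0373]
tool_rot: [0.001, 0.821, 0.572, -0.003]
contact_force: [-5.3, -12.9, 6.6]
gripper_width: 0.003
grasp_force: 7.0
```

>>> {"method": "move_arm", "body": {"rows": [[0, 0, 0, 0, 0, 0, -1], [0, 0, 0, 0, 0, 0, -1]]}}

```text
time: 12.9
tool_pos: [0.5634, 0.0967, 0.0373]
tool_rot: [0.001, 0.821, 0.572, -0.003]
contact_force: [-6.5, -12.4, 6.2]
gripper_width: 0.005
grasp_force: 6.9
```

The push is about 13.6 N along nest x, so about 8 N at the pin. I hold, then back off gently.

>>> {"method": "move_arm", "body": {"rows": [[0, 0, 0, 0, 0, 0, -1], [0, 0, 0, 0, 0, 0, -1], [0, 0, 0, 0, 0, 0, -1], [0, 0, 0, 0, 0, 0, -1], [0, 0, 0, 0, 0, 0, -1], [0, 0, 0, 0, 0, 0, -1]]}}

```text
time: 13.4
tool_pos: [0.5634, 0.0967, 0.0373]
tool_rot: [0.001, 0.821, 0.572, -0.003]
contact_force: [-6.3, -13.5, 6.6]
gripper_width: 0.001
grasp_force: 6.9
```

>>> {"method": "move_arm", "body": {"rows": [[-0.05, 0, 0, 0, 0, 0, -1], [-0.05, 0, 0, 0, 0, 0, -1], [-0.05, 0, 0, 0, 0, 0, -1], [-0.05, 0, 0, 0, 0, 0, -1], [-0.05, 0, 0, 0, 0, 0, -1], [-0.05, 0, 0, 0, 0, 0, -1], [-0.1, 0.01, 0, 0, 0, 0, -1], [-0.2, 0.03, 0, 0, 0, 0, -1], [-0.5, 0.07, 0, 0, 0, 0, -1], [-1, 0.13, 0, 0, 0, 0, -1], [-2, 0.27, 0, 0, 0, 0, -1], [-2, 0.27, -1, 0, 0, 0, -1], [-1, 0, -3, 0, 0, 0, -1], [0, 0, -4, 0, 0, 0, -1], [0, 0, 0, 0, 0, 0, -1]]}}

```text
time: 14.65
tool_pos: [0.5516, 0.0281, 0.1255]
tool_rot: [0.004, 0.821, 0.571, 0.005]
contact_force: [1.1, -0.1, 1.6]
gripper_width: -0.001
grasp_force: 0.0
```

```bash
python3 - <<'E'
from h import *
f=manip.grab_frame('wrist');cv2.imwrite('pics/w6.png',f['img']);info()
E
```

```text
t 14.7 p [0.55045922 0.02848878 0.12281388] nest -39.2 1.4 toolx 69.6 tilt [ 0.003  0.01  -1.   ] Fnest -0.86 -0.16 w -0.0025732351011256913
```

View pics/w6.png

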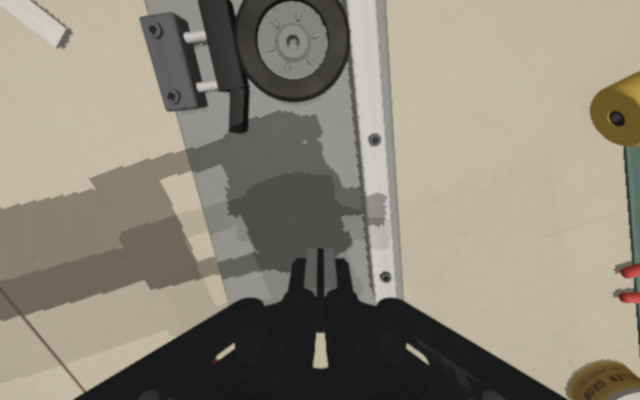

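The wheel at (293,41) lies between toe and fence, and the tool is clear. A quick numeric check, then I hand in.

```bash
python3 - <<'E'
from h import *
f=manip.grab_frame('wrist');info()
N=lambda p:(((p[:2]-o)@nx*1e3).round(1),((p[:2]-o)@ny*1e3).round(1))
w=N(onz(f,(293,41),.038));print(w)
if abs(w[0]-76.5)<4 and abs(w[1])<4: print(manip.job_done())
E
```

```text
t 14.75 p [0.54866172 0.02887898 0.1200504 ] nest -39.2 3.3 toolx 69.6 tilt [ 0.002  0.005 -1.   ] Fnest -0.36 0.83 w -0.00038059517203724617
(np.float64(75.5), np.float64(1.4))
the job is handed in; nothing more can be done
None
```

The wheel is seated against fence, pin and toe; I held it on the pin for about 0.7 s at an estimated 8 N (13.6 N at the tool less about 5.8 N drag), backed the tool away and handed the job in at about 15 s, with the last picture putting the wheel about 1 mm from the seated position, within camera accuracy.

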